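# Centre the wobbly pot on its marble stand

## Task

The small pear-shaped lidded pot is standing close to the edge of its round marble stand on the bath ledge. With closed fingertips, nudge it to the middle of the stand with light pushes, low on its belly and with the rest of the gripper clear of its lid, and finish with it standing upright there. Do not pinch or lift the pot, do not tip it over or push it hard, do not shift the stand, and leave everything else on the ledge where it is.

Things in the scene. Friction and masses are not known exactly. Their poses are not given: they have to be found in the camera images.
- pot: Pear-shaped closed plastic pot, loose, about 0.1 kg, on the stand. Origin: centre of its underside; z up its axis. Narrow flat foot 33 mm across; widest, 49 mm, at 20 mm above the underside; tapers to 33 mm at 52 mm; lid 36 mm across up to 60 mm; knob 13 mm across, top at 72 mm. Slides when pushed slowly at the belly, where a vertical finger meets it; tips if pushed at the lid or struck.
- stand: Round marble stand, a plain disc 84 mm across and 40 mm high with a flat top, loose on the ledge, 0.7 kg. Origin at the centre of its underside; z up; the top is 40 mm above the origin.
- stopper: Silicone sink stopper lying on the ledge near the stand, 54 mm across, 28 mm high with its stub. Origin at the centre of its underside. Leave alone.
- clip0: Metal bulldog clip lying flat beside the stand, 50 by 40 mm, 24 mm high. Origin at its underside under the middle of the jaw plates. Leave alone.
- clip1: Another such clip beside the stand, same size and origin. Leave alone.
- clip2: Another such clip beside the stand, same size and origin. Leave alone.
- brush: Wooden clothes brush lying bristles down, 165 mm along its x axis, 52 mm wide, 38 mm high. Origin at the centre of its underside. Leave alone.
- drum: Drum-shaped closed container of the same plastic as the pot, standing on the ledge, 68 mm across, 71 mm high. Origin at the centre of its underside. Leave alone.
Things that resemble listed ones, but are neither listed nor needed, are in the scene too. There is more than one size of the stand; the one meant has the size given above. Leave any red look-alike of the pot alone.

How it is judged:
By the outcome, as a careful person would: the job done as asked, in the order asked, and still so for the second after the job is handed in, with the robot touching nothing.
It also fails if it takes over 48 s, if anything falls off the work surface, if the arm or the gripper's body presses on something with over 40 N, if the wrist force passes 120 N, or if a joint passes its speed limit or range.

## Robot

A 7-joint arm with a two-finger parallel gripper is mounted at the origin on the work surface. World frame = base frame: x ahead of the robot, y to its left, z up, the work surface at z = 0. Lengths are in m, angles in rad, forces in N, time in s.
With the tool pointing down it reaches from about 0.425 to 0.95 m from the base axis. Payload 4.7 kg.
Tool frame: the origin (TCP) lies midway between the tips of the shut fingers; the grasp point (between the pads) lies 19 mm behind it (grip_depth is the distance from the TCP to the grasp point, in m); x points along the fingers, z is the direction in which the jaws open and shut, and the axes are right-handed (so a half turn about x gives the same grasp; the last joint's range is limited). The gripper opens to 85 mm and grips with 20 to 120 N. Pads are 22 mm wide; open, the fingers measure 114 mm over their backs; the gripper's body (76 mm by 85 mm) begins 54 mm behind the grasp point. The pads swing forward as they close: fully open they stand 13 mm farther back than shut.
Start: joints at [-1.24, 0.469, -0.049, 1.532, 0.024, 1.141, -0.082], TCP at [0.238, 0.632, 0.231] pointing down, gripper open.
Joint ranges: [-2.59, 2.59], [-0.33, 1.99], [-1.39, 1.29], [0.1, 2.45], [-1.04, 4.18], [0.21, 1.99], [-2.66, 2.66]. Speed limits (rad/s): [2.57, 2.57, 3.14, 3.14, 3.14, 3.14, 3.14].

## Interface

Orientations are given as a unit quaternion [w, x, y, z].
In Python, from rig import * gives the robot as it stands.
- The arm moves only by the tool play_rows, never from a script. Its argument "motion" is text: rows parted by semicolons, each of 7 numbers parted by spaces: the shift along the tool's x, y, z normalised to -1 to 1, where 1 is 25 mm, then the turn, a rotation vector about the tool's x, y, z normalised to -1 to 1, where 1 is 6 degrees, then the gripper command: -1 is shut, 1 is fully open, values between are in proportion. In form: x y z rx ry rz claw; .... A call has 1 to 12 rows; each row shifts and turns the commanded pose from where the row before left it, along the tool's axes as they then stand; what a row does not reach is not made up. A row lasts 1/12 s, in which the tool goes at most 41.7 mm and 7.16 degrees, less where a joint would pass 70% of its speed; a pose out of reach is approached as far as the arm can. A call with a number of a shift or a turn outside -1 to 1 is refused whole. A call with a gripper value outside its range is refused whole. The fingers move at their own pace and stop on an object; "grip_force" is the grip in N (left out, the last holds). Time passes only in rows, so rows that do not move let the fingers close. It gives the time, the measured TCP pose, the force and the opening at its end, in the units of the state.
- state(): the state, without advancing time (a new reading comes with each control period).
- read_camera(name): name is "scene" or "top" or "wrist"; returns the picture (420x560x3 uint8, red, green, blue); there is no depth.
- camera_params(name): a dict with "mtx" (3x3 intrinsics, pixels), "extrinsics" (4x4, takes a point from camera to world coordinates). Camera axes: x right, y up, looking along -z (the intrinsics and any distortion apply to the point x, -y, -z); pixel columns grow to the right and rows downward; lengths in m; the calibration is good to about 2 mm. A picture is of the moment at which its call begins: read the wrist's pose just before it. camera_params takes no time and is no camera call; for the wrist camera it gives the pose at the moment of the call.
- close_job(): hands the job in, once; it reports no verdict.
The state is a dict: "time_s": time; "q": joint angles; "dq": joint speeds; "joint_efforts": joint torques, N m; "position": TCP position; "ee_rot": TCP orientation; "contact_force": force on the tool from outside, world axes, zero at the start; "torque": the same for the moment, N m; "grip_width": opening from 0.0 (shut) to 1.0 (fully open).
Only numpy, scipy, OpenCV 4.12 (cv2) and the standard library are available. Lean on these libraries where they do the work, as an engineer would, in place of code of your own. Each camera call takes 0.05 s, during which the arm holds its last target.

## Working session

There is one attempt and no reset: what is moved stays moved. The work goes in short steps, Python scripts to look and compute and a tool call to move; the robot and the scene stay as the last step left them, time stands still between calls to the robot, and variables do not carry over. Pictures are saved under pics/ and viewed, and the job is handed in when it is done.

Besides the shell and the picture viewer there is one more tool, called after ">>>" as a command line: name --argument value ..., lists and objects as JSON in quotes. play_rows: Moves the arm, as the interface text tells. Scaled input: -1 to 1 covers 25 mm each way for a shift and 6 degrees each way for a turn. Its arguments: {"type":"object","properties":{"motion":{"type":"string"},"grip_force":{"type":"number"}},"required":["motion"]}

```bash
ls; mkdir -p pics; python3 - <<'E'
from rig import *
import cv2
for n in ["scene","top"]:
    im=read_camera(n); cv2.imwrite(f"pics/{n}0.png",im[:,:,::-1])
    p=camera_params(n); print(n,p["mtx"],p["extrinsics"],[k for k in p])
s=state(); print({k:s[k] for k in ["time_s","position","ee_rot","contact_force","grip_width"]})
E
```

```text
pics
scene [[453.94320678   0.         290.96785342]
 [  0.         453.94320678 207.57228266]
 [  0.           0.           1.        ]] [[-0.60766618 -0.59908432  0.52138257  1.049991  ]
 [ 0.79412107 -0.46714862  0.3887723   0.3798323 ]
 [ 0.01065576  0.65028467  0.7596159   0.81056005]
 [ 0.          0.          0.          1.        ]] ['mtx', 'extrinsics']
top [[459.9062685    0.         275.10185684]
 [  0.         459.9062685  204.88290067]
 [  0.           0.           1.        ]] [[-0.02686207  0.99699013 -0.07272622  0.45774284]
 [-0.99953868 -0.02781963 -0.01218563 -0.02013086]
 [-0.01417217  0.07236534  0.9972775   1.24768719]
 [ 0.          0.          0.          1.        ]] ['mtx', 'extrinsics']
{'time_s': 0.1, 'position': array([0.23746037, 0.63130133, 0.23034111]), 'ee_rot': array([ 0.58088993, -0.40285346,  0.58188521,  0.40210146]), 'contact_force': array([0.0190033 , 0.84707195, 0.17054181]), 'grip_width': 0.9966893217013889}
```

View pics/scene0.png

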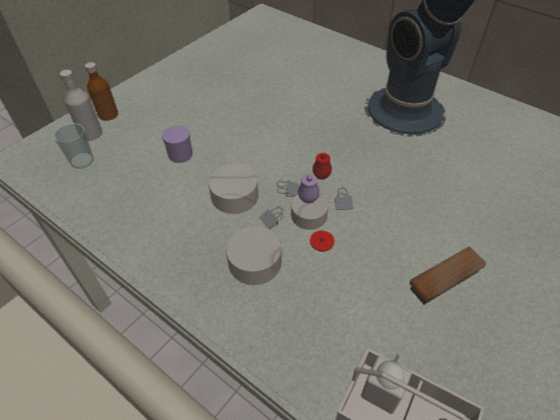

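View pics/top0.png

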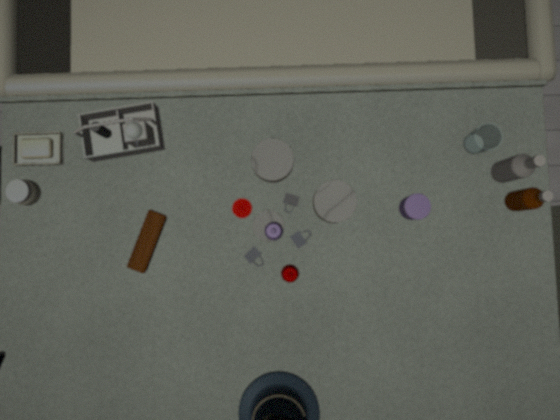

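```bash
python3 - <<'E'
import cv2,numpy as np
a=cv2.imread("pics/top0.png")[190:290,220:330]; b=cv2.imread("pics/scene0.png")[140:255,250:370]
f=lambda c:cv2.resize(np.clip(c.astype(float)*1.5-40,0,255).astype(np.uint8),(400,400*c.shape[0]//c.shape[1]),interpolation=cv2.INTER_CUBIC)
a,b=f(a),f(b); h=min(len(a),len(b)); cv2.imwrite("pics/crop0.png",np.hstack([a[:h],b[:h]])); print(a.shape,b.shape)
E
```

```text
(363, 400, 3) (383, 400, 3)
```

View pics/crop0.png

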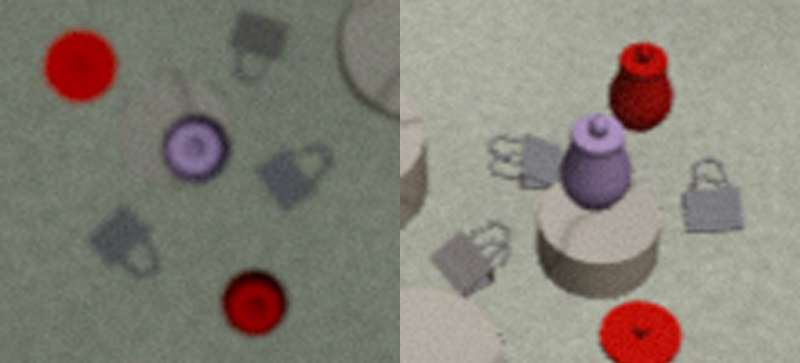

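```bash
cat > h.py <<'E'
import numpy as np,cv2,os
from rig import *
PN={}
def ray(n,uv,P=None):
    p=P or camera_params(n); M=np.array(p["mtx"]);E=np.array(p["extrinsics"])
    d=np.linalg.inv(M)@[uv[0],uv[1],1]; d=E[:3,:3]@[d[0],-d[1],-d[2]]; return E[:3,3],d
def cast(n,uv,z,P=None):
    o,d=ray(n,uv,P); return o+d*(z-o[2])/d[2]
def proj(n,X,P=None):
    p=P or camera_params(n); M=np.array(p["mtx"]);E=np.array(p["extrinsics"])
    c=E[:3,:3].T@(np.asarray(X)-E[:3,3]); q=M@[c[0],-c[1],-c[2]]; return q[:2]/q[2]
def castmany(n,pts,z):
    return np.array([cast(n,p,z) for p in pts])
E
cat > m.py <<'E'
from h import *
def purple(im,lo):  # mask purple
    f=cv2.GaussianBlur(im,(3,3),0).astype(int); return ((f[...,2]-f[...,1])>lo).astype(np.uint8)
def comp(m,near):
    n,l,st,c=cv2.connectedComponentsWithStats(m)
    k=min((i for i in range(1,n) if st[i,4]>15),key=lambda i:np.hypot(*(c[i]-near))); return l==k,st[k],c[k]
E
python3 - <<'E'
from m import *
t=cv2.imread("pics/top0.png")[:,:,::-1]; s=cv2.imread("pics/scene0.png")[:,:,::-1]
for n,im,near in [("top",t,(273,231)),("scene",s,(309,190))]:
    k,st,c=comp(purple(im,20),near); print(n,"purple",st,c)
    f=cv2.GaussianBlur(im,(5,5),0).astype(int); rg=(f[...,0]-f[...,1])
    x,y=int(near[0]),int(near[1])
    sub=rg[y-30:y+45:3,x-42:x+30:3]
    print(sub)
E
```

```text
top purple [267 224  13  14 131] [273.00763359 230.55725191]
[[ -2  40  96 115 116 102  43  -2  -4  -4  -4  -5  -5  -5  -4  -5  -5  -3
   -1   0   0   0  -1  -4]
 [ 10  90 118 119 119 121  93  13  -5  -5  -5  -5  -4  -4  -5  -4  -4  -3
   -3  -2  -2  -1  -1  -4]
 [ 26 106 120 118 114 119 111  30  -5  -5  -5  -4  -4  -4  -3  -4  -5  -4
   -4  -4  -4  -4  -4  -5]
 [ 23 105 120 118 116 119 105  24  -4  -4  -4  -2  -2  -2  -3  -5  -5  -4
   -3  -4  -4  -4  -4  -4]
 [  4  68 115 118 118 116  71   4  -4  -3   0  -1   1   1   0  -1  -3  -5
   -5  -3  -4  -4  -4  -4]
 [ -4  10  60  94  94  63  11  -5  -2  -1   0   0   1   1   0   0  -2  -3
   -4  -5  -4  -4  -5  -4]
 [ -5  -3   0   9   8   0  -3  -4   0   0   1   1   1   0   1   1   0  -1
   -4  -4  -4  -4  -4  -5]
 [ -4  -5  -4  -5  -5  -5  -5  -3   0   0   1   0   1   4   4   4   2   0
   -4  -5  -6  -4  -5  -4]
 [ -4  -5  -4  -5  -4  -5  -4  -2   0   0   0   1   6  11  11  10   6   0
   -4  -4  -4  -4  -4  -5]
 [ -4  -4  -4  -5  -5  -3  -5  -3   0  -1   0   3  10  13  10  12  10   3
   -4  -4  -5  -4  -5  -5]
 [ -4  -5  -4  -4  -5  -4  -5
[... 3375 characters left out ...]
 4   2  -1   0   0  -1  -2   2   5   4   4   5   4   4   4   5   5
    5   6   1  -1  -1   0]
 [  3   4   3   1  -1   0  -2  -1   1   4   5   4   5   4   4   4   4   6
    4   5   2  -1  -1  -1]
 [  3   3   4   4   0   0  -2  -1   0   3   4   5   5   4   6   6   6   6
    5   5   0  -1  -1  -2]
 [  3   3   3   1  -1  -1  -1  -1  -1   1   4   4   3   5   4   5   6   5
    6   2  -1  -1  -1  -2]
 [  4   3   0   0  -2  -2  -1  -1  -2  -2   0   3   5   5   5   5   5   5
    2  -1  -1  -1   0  -1]
 [  4   2  -1  -1  -1   0  -1  -1  -2  -1  -2   0   0   2   2   3   3  15
   22  15   1  -1  -1  -1]
 [  6   4   1  -1  -1   0  -1  -2  -1  -1  -1  -1  -1   0  -1  18  78 109
  114 109  87  28  -1  -1]]
```

```bash
python3 - <<'E'
from m import *
from scipy.optimize import least_squares
t=cv2.imread("pics/top0.png")[:,:,::-1]; s=cv2.imread("pics/scene0.png")[:,:,::-1]
f=cv2.GaussianBlur(t,(5,5),0).astype(int)
m=((f[...,0]-f[...,1])>-3).astype(np.uint8); m=cv2.morphologyEx(m,cv2.MORPH_OPEN,np.ones((5,5)))
k,st,c=comp(m,(265,225)); print("stand+pot",st,c)
cnt=max(cv2.findContours(k.astype(np.uint8),cv2.RETR_EXTERNAL,cv2.CHAIN_APPROX_NONE)[0],key=len)[:,0]
P=castmany("top",cnt,0.04)[:,:2]
# exclude pts near the pot
pot=cast("top",(273.2,230.6),0.112)[:2]; print("pot (knob top plane)",pot, "lid plane",cast("top",(273.2,230.6),0.1)[:2])
r=least_squares(lambda p:np.hypot(*(P-p[:2]).T)-p[2],[*P.mean(0),0.042],loss="soft_l1",f_scale=0.002).x
r2=least_squares(lambda p:np.hypot(*(P-p[:2]).T)-0.042,r[:2],loss="soft_l1",f_scale=0.002).x
print("stand",r,r2)
for nm,(u,v) in dict(scene_knob=(309.5,177),).items(): print(nm,cast("scene",(u,v),0.112))
# scene pot belly centroid mask
f=cv2.GaussianBlur(s,(3,3),0).astype(int)
m=((f[...,2]-f[...,1])>8)&((f[...,0]-f[...,1])>0)
k,st,c=comp(m.astype(np.uint8),(309,190));print("scene pot",st,c)
# stand top ellipse in scene: brightness
m=((f[...,0]-f[...,1])>1)&((f[...,2]-f[...,1])<5)
k,st,c=comp(m.astype(np.uint8),(310,212));print("scene stand",st,c)
print([proj("scene",[*r2,z]) for z in (0,0.04)],[proj("scene",[*r2+np.array(d),0.04]) for d in ((.042,0),(-.042,0),(0,.042),(0,-.042))])
for nm,uv,z in [("red pot",(290,273),.06),("stopper",(242,208),.02),("clip a",(291,200),.012),("clip b",(299,240),.012),("clip c",(253,256),.012)]: print(nm,cast("top",uv,z)[:2])
E
```

```text
stand+pot [252 210  32  32 835] [268.14011976 225.74730539]
pot (knob top plane) [4.77124343e-01 1.43506555e-04] lid plane [4.77329133e-01 3.57731410e-04]
stand [0.49167803 0.01454249 0.0415242 ] [0.49160256 0.01447894]
scene_knob [0.47724818 0.00113928 0.112     ]
scene pot [299 174  20  28 433] [308.90300231 187.81986143]
scene stand [ 286  183   50   70 1599] [313.01813634 220.95622264]
[array([308.51376807, 217.04971753]), array([309.22717843, 205.73927008])] [array([298.00338676, 217.15981586]), array([319.97849966, 194.79947719]), array([324.63223277, 214.59655527]), array([294.30827181, 197.16150024])]
red pot [ 0.36846034 -0.0390604 ]
stopper [0.54137766 0.0837208 ]
clip a [ 0.55984869 -0.0482183 ]
clip b [ 0.45183631 -0.06646483]
clip c [0.41248558 0.05774269]
```

```bash
cat > w.py <<'E'
from m import *
from scipy.spatial.transform import Rotation as R
def pose():
    s=state(); q=s["ee_rot"]; return s,np.array(s["position"]),R.from_quat([q[1],q[2],q[3],q[0]])
def info(target=None,Y=None):
    s,p,r=pose(); M=r.as_matrix(); print("t",round(s["time_s"],2),"p",p.round(4),"F",np.round(s["contact_force"],2),"grip",round(s["grip_width"],3)); print("axes x,y,z",M.T.round(3).tolist())
    if Y is not None:
        X=np.array([0,0,-1.]);Y=np.array([*Y,0])/np.hypot(*Y); T=np.column_stack([X,Y,np.cross(X,Y)])
        print("turn units",(np.degrees((r.inv()*R.from_matrix(T)).as_rotvec())/6).round(3))
        if target is not None: print("shift after turn (units)",(T.T@(target-p)/0.025).round(2))
    if target is not None: print("shift units now",(M.T@(np.array(target)-p)/0.025).round(3))
E
python3 - <<'E'
from w import *
print(state()["q"])
d=np.array([.0146,.0143]); 
info([.442,-.036,.2],d); info([.442,-.036,.2],-d)
E
```

```text
[-1.23991598  0.46939801 -0.04858249  1.53357469  0.02410857  1.1409699
 -0.08229843]
t 0.1 p [0.2375 0.6313 0.2303] F [0.02 0.85 0.17] grip 0.997
axes x,y,z [[-0.001, -0.002, -1.0], [-0.936, 0.352, -0.0], [0.352, 0.936, -0.002]]
turn units [ 1.9164e+01 -1.0000e-02  1.7000e-02]
shift after turn (units) [  1.21 -12.83  24.79]
shift units now [  1.254 -17.055 -22.101]
t 0.1 p [0.2375 0.6313 0.2303] F [0.02 0.85 0.17] grip 0.997
axes x,y,z [[-0.001, -0.002, -1.0], [-0.936, 0.352, -0.0], [0.352, 0.936, -0.002]]
turn units [-1.0836e+01 -1.5000e-02 -9.0000e-03]
shift after turn (units) [  1.21  12.83 -24.79]
shift units now [  1.254 -17.055 -22.101]
```

>>> play_rows --motion "0 0 0 1 0 0 -1;0 0 0 1 0 0 -1;0 0 0 1 0 0 -1;0 0 0 1 0 0 -1;0 0 0 1 0 0 -1;0 0 0 1 0 0 -1;0 0 0 1 0 0 -1;0 0 0 1 0 0 -1;0 0 0 1 0 0 -1;0 0 0 1 0 0 -1;0 0 0 1 0 0 -1;0 0 0 1 0 0 -1" --grip_force 20

```text
time_s: 1.1
position: [0.2374, 0.6315, 0.2307]
ee_rot: [0.707, 0.018, 0.707, -0.018]
contact_force: [0.4, -0.7, -0.5]
grip_width: 0.006
```

>>> play_rows --motion "0 0 0 1 0 0 -1;0 0 0 1 0 0 -1;0 0 0 1 0 0 -1;0 0 0 1 0 0 -1;0 0 0 1 0 0 -1;0 0 0 1 0 0 -1;0 0 0 1 0 0 -1;0 0 0 0.16 0 0 -1;0 0 0 0 0 0 -1"

```text
time_s: 1.85
position: [0.2373, 0.6316, 0.2308]
ee_rot: [0.652, 0.273, 0.652, -0.274]
contact_force: [1.1, 0.8, 0.4]
grip_width: -0.004
```

```bash
python3 - <<'E'
from w import *
print(state()["q"])
info([.52,.12,.2],[.0146,.0143]);info([.442,-.036,.2])
E
```

```text
[-1.54237465  0.48510109  0.39213619  1.553227   -0.19677301  1.1433704
 -1.90246883]
t 1.85 p [0.2373 0.6316 0.2308] F [1.08 0.77 0.35] grip -0.004
axes x,y,z [[-0.0, -0.001, -1.0], [0.713, 0.701, -0.001], [0.701, -0.713, 0.001]]
turn units [0.023 0.006 0.006]
shift after turn (units) [ 1.23 -6.24 22.53]
shift units now [ 1.252 -6.295 22.516]
t 1.85 p [0.2373 0.6316 0.2308] F [1.08 0.77 0.35] grip -0.004
axes x,y,z [[-0.0, -0.001, -1.0], [0.713, 0.701, -0.001], [0.701, -0.713, 0.001]]
shift units now [  1.257 -12.896  24.776]
```

>>> play_rows --motion "0 -0.3 1 0 0 0 -1;0 -0.3 1 0 0 0 -1;0 -0.3 1 0 0 0 -1;0 -0.3 1 0 0 0 -1;0 -0.3 1 0 0 0 -1;0 -0.3 1 0 0 0 -1;0 -0.3 1 0 0 0 -1;0 -0.3 1 0 0 0 -1;0 -0.3 1 0 0 0 -1;0 -0.3 1 0 0 0 -1;0 -0.3 1 0 0 0 -1;0 -0.3 1 0 0 0 -1"

```text
time_s: 2.85
position: [0.3837, 0.3533, 0.2314]
ee_rot: [0.652, 0.273, 0.652, -0.273]
contact_force: [-0.5, -0.7, -0.0]
grip_width: -0.002
```

>>> play_rows --motion "0 -0.6 1 0 0 0 -1;0 -0.6 1 0 0 0 -1;0 -0.6 1 0 0 0 -1;0 -0.6 1 0 0 0 -1;0 -0.6 1 0 0 0 -1;0 -0.6 1 0 0 0 -1;0 -0.6 1 0 0 0 -1;0 -0.6 1 0 0 0 -1;0 -0.6 1 0 0 0 -1;0 -0.6 1 0 0 0 -1;0 -0.6 0.8 0 0 0 -1;0 0 0 0 0 0 -1"

```text
time_s: 3.85
position: [0.4549, 0.0407, 0.2317]
ee_rot: [0.652, 0.276, 0.651, -0.276]
contact_force: [0.2, -0.4, -0.4]
grip_width: -0.001
```

```bash
python3 - <<'E'
from w import *
print(state()["q"])
info([.442,-.036,.12],[.0146,.0143])
im=read_camera("wrist"); cv2.imwrite("pics/w1.png",im[:,:,::-1])
im=read_camera("scene"); cv2.imwrite("pics/s1.png",im[:,:,::-1])
E
```

```text
[-0.84716488  0.11179268  0.73148245  2.05913693 -0.08713306  0.99989518
 -0.87339872]
t 3.85 p [0.4549 0.0407 0.2317] F [ 0.15 -0.38 -0.43] grip -0.001
axes x,y,z [[0.001, -0.001, -1.0], [0.719, 0.695, -0.0], [0.695, -0.719, 0.002]]
turn units [-0.057  0.015  0.   ]
shift after turn (units) [ 4.47 -2.52  1.83]
shift units now [ 4.472 -2.506  1.839]
```

View pics/w1.png

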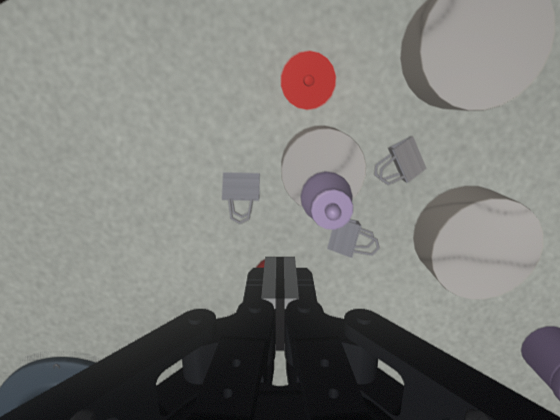

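View pics/s1.png

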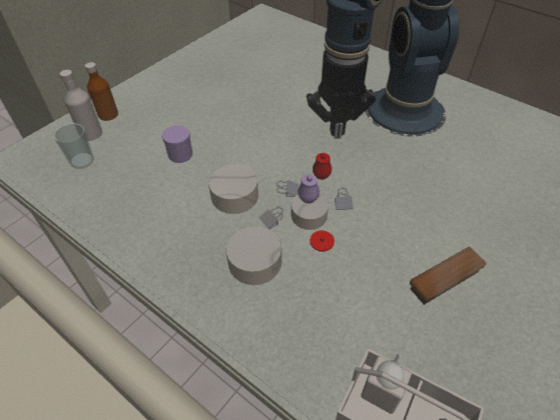

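```bash
python3 - <<'E'
from w import *
from scipy.optimize import least_squares
P=camera_params("wrist"); print(np.array(P["extrinsics"]).round(3))
im=cv2.imread("pics/w1.png")[:,:,::-1]
f=cv2.GaussianBlur(im,(3,3),0).astype(int)
m=((f[...,2]-f[...,1])>25).astype(np.uint8); k,st,c=comp(m,(332,210)); print("lid",st,c,cast("wrist",c,.1,P), "knob",cast("wrist",(333,212),.112,P))
for z,uv in [(.06,(326.5,194.5))]: print("belly",cast("wrist",uv,z,P))
m=((f[...,0]-f[...,1])>1).astype(np.uint8); m=cv2.morphologyEx(m,cv2.MORPH_OPEN,np.ones((5,5)));k,st,c=comp(m,(320,165)); print("stand",st,c)
cnt=max(cv2.findContours(k.astype(np.uint8),cv2.RETR_EXTERNAL,cv2.CHAIN_APPROX_NONE)[0],key=len)[:,0]
Q=np.array([cast("wrist",p,.04,P)[:2] for p in cnt if p[1]<165])
r=least_squares(lambda p:np.hypot(*(Q-p[:2]).T)-p[2],[.49,.0145,.042],loss="soft_l1",f_scale=.001).x; print("stand fit",r)
E
```

```text
[[ 0.699  0.681  0.219  0.51 ]
 [-0.715  0.666  0.213  0.1  ]
 [-0.001 -0.306  0.952  0.374]
 [ 0.     0.     0.     1.   ]]
lid [ 312  190   40   39 1105] [331.47420814 209.10769231] [0.47557957 0.00611505 0.1       ] knob [0.4762659  0.00755647 0.112     ]
belly [0.47721651 0.00642734 0.06      ]
stand [ 282  125   84  105 6483] [323.62980102 174.12586765]
stand fit [0.49014531 0.02376937 0.0404601 ]
```

```bash
cat > wm.py <<'E'
from w import *
from scipy.optimize import least_squares
def wm(tag):
    P=camera_params("wrist"); im=read_camera("wrist"); cv2.imwrite(f"pics/{tag}.png",im[:,:,::-1])
    f=cv2.GaussianBlur(im,(3,3),0).astype(int); return P,im,f
E
python3 - <<'E'
from wm import *
info()
P,im,f=wm("w2")
m=((f[...,2]-f[...,1])>25).astype(np.uint8); k,st,c=comp(m,(332,210)); print("lid",st,c,cast("wrist",c,.1,P))
for z,uv in [(0.06,(326.5,194.5))]: print("belly",cast("wrist",uv,z,P))
m=((f[...,0]-f[...,1])>1).astype(np.uint8); m=cv2.morphologyEx(m,cv2.MORPH_OPEN,np.ones((5,5)));k,st,c=comp(m,(320,165)); print("stand",st,c)
print("fingertip proj",proj("wrist",state()["position"],P))
for nm,X in dict(stand=[.4916,.0145,.04],lid=[.477,.0004,.1]).items(): print(nm,proj("wrist",X,P))
E
```

```text
t 3.95 p [0.4545 0.0455 0.2314] F [ 0.45  0.78 -0.23] grip -0.002
axes x,y,z [[0.0, 0.001, -1.0], [0.715, 0.699, 0.001], [0.699, -0.715, -0.0]]
lid [ 316  194   41   39 1104] [336.36231884 213.34057971] [4.75893284e-01 4.58704135e-04 1.00000000e-01]
belly [0.47721651 0.00642734 0.06      ]
stand [ 286  129   84  105 6514] [328.00046055 177.79459625]
fingertip proj [278.11046608 270.51732145]
stand [328.91562376 173.40025692]
lid [337.38199156 212.49209386]
```

```bash
python3 - <<'E'
from wm import *
P=camera_params("wrist"); im=cv2.imread("pics/w2.png")[:,:,::-1]
f=cv2.GaussianBlur(im,(3,3),0).astype(int)
m=((f[...,0]-f[...,1])>1).astype(np.uint8); m=cv2.morphologyEx(m,cv2.MORPH_OPEN,np.ones((5,5)));k,st,c=comp(m,(320,165))
cnt=max(cv2.findContours(k.astype(np.uint8),cv2.RETR_EXTERNAL,cv2.CHAIN_APPROX_NONE)[0],key=len)[:,0]
Q=np.array([cast("wrist",p,.04,P)[:2] for p in cnt if p[1]<172])
r=least_squares(lambda p:np.hypot(*(Q-p[:2]).T)-.042,[.49,.0145],loss="soft_l1",f_scale=.001).x; print("stand fit",r)
info([.442,-.036,.12],[.0146,.0143])
E
```

```text
stand fit [0.48939323 0.01839781]
t 4.0 p [0.4544 0.0467 0.2313] F [ 0.95  0.99 -0.62] grip -0.003
axes x,y,z [[-0.0, 0.001, -1.0], [0.713, 0.701, 0.0], [0.701, -0.713, -0.001]]
turn units [ 0.016 -0.005 -0.004]
shift after turn (units) [ 4.45 -2.67  2.02]
shift units now [ 4.449 -2.674  2.014]
```

>>> play_rows --motion "0 -0.9 0.7 0 0 0 -1;0 -0.9 0.7 0 0 0 -1;0 -0.87 0.6 0 0 0 -1;0.9 0 0 0 0 0 -1;0.9 0 0 0 0 0 -1;0.9 0 0 0 0 0 -1;0.9 0 0 0 0 0 -1;0.85 0 0 0 0 0 -1;0 0 0 0 0 0 -1;0 0 0 0 0 0 -1;0 0 0 0 0 0 -1;0 0 0 0 0 0 -1"

```text
time_s: 5.0
position: [0.443, -0.0357, 0.1213]
ee_rot: [0.653, 0.274, 0.651, -0.273]
contact_force: [1.2, -0.3, -0.8]
grip_width: 0.001
```

```bash
python3 - <<'E'
from wm import *
info([.442,-.036,.052],[.0146,.0143])
P,im,f=wm("w3"); im=read_camera("scene"); cv2.imwrite("pics/s3.png",im[100:240,220:400,::-1].repeat(4,0).repeat(4,1)); im=read_camera("top"); cv2.imwrite("pics/t3.png",im[160:300,190:370,::-1].repeat(4,0).repeat(4,1))
m=((f[...,2]-f[...,1])>25).astype(np.uint8); k,st,c=comp(m,(300,160)); print("lid",st,c,cast("wrist",c,.1,P))
m=((f[...,0]-f[...,1])>1).astype(np.uint8); m=cv2.morphologyEx(m,cv2.MORPH_OPEN,np.ones((5,5)));k,st,c=comp(m,(320,100));print(st)
cnt=max(cv2.findContours(k.astype(np.uint8),cv2.RETR_EXTERNAL,cv2.CHAIN_APPROX_NONE)[0],key=len)[:,0]
np.save("cnt3.npy",cnt)
E
```

```text
t 5.0 p [ 0.443  -0.0357  0.1213] F [ 1.23 -0.29 -0.81] grip 0.001
axes x,y,z [[0.003, 0.001, -1.0], [0.713, 0.701, 0.002], [0.701, -0.713, 0.001]]
turn units [ 0.015  0.012 -0.023]
shift after turn (units) [ 2.77 -0.04 -0.02]
shift units now [ 2.77  -0.042 -0.023]
lid [ 240  123   72   72 3807] [275.39374836 158.66981875] [4.76369415e-01 1.58825655e-04 1.00000000e-01]
[  211    40   131   156 15333]
```

View pics/w3.png

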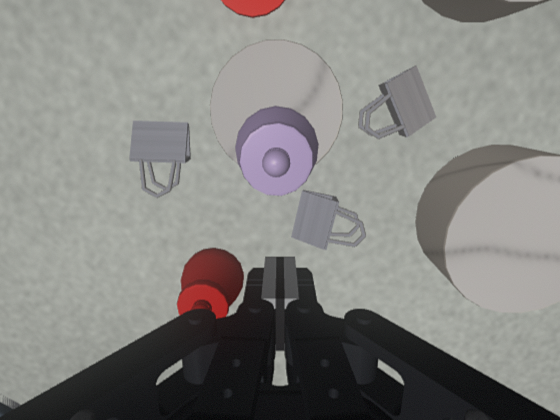

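View pics/s3.png

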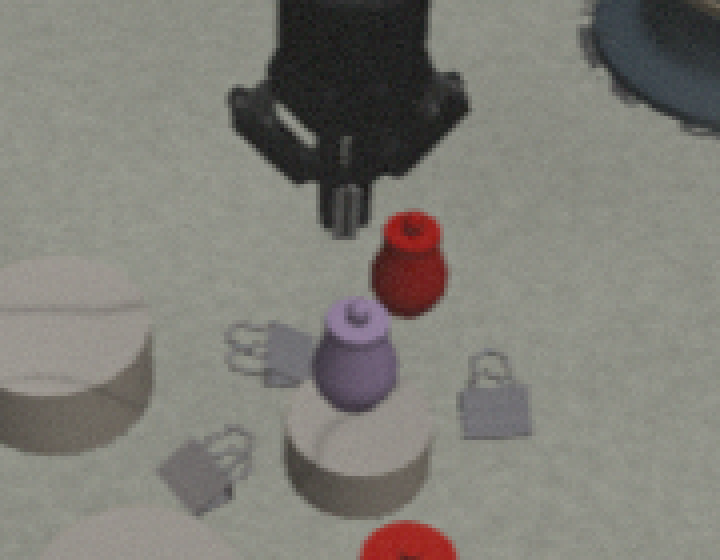

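```bash
python3 - <<'E'
from wm import *
info()
P=camera_params("wrist"); cnt=np.load("cnt3.npy")
Q=np.array([cast("wrist",p,.04,P)[:2] for p in cnt if p[1]<135])
for free in (0,1):
    r=least_squares(lambda p:np.hypot(*(Q-p[:2]).T)-(p[2] if free else .042),[.49,.0145,.042],loss="soft_l1",f_scale=.001).x; print("stand fit",r)
# belly widest edges + red pot lid
print("red lid",cast("wrist",(203,302),.06,P), "knob z.07",cast("wrist",(203,306),.07,P))
s=np.array([.4911,.0155]); d=s-[.4763,.0003]; print(d,np.hypot(*d))
E
```

```text
t 5.15 p [ 0.4425 -0.0359  0.121 ] F [-1.05 -0.48 -0.33] grip 0.003
axes x,y,z [[0.002, 0.001, -1.0], [0.714, 0.7, 0.002], [0.7, -0.714, 0.001]]
stand fit [0.4885475  0.01257685 0.042     ]
stand fit [0.48965666 0.01362468 0.04072976]
red lid [ 0.36635759 -0.03754374  0.06      ] knob z.07 [ 0.37052127 -0.03674877  0.07      ]
[0.0148 0.0152] 0.021215088969881776
```

View pics/t3.png

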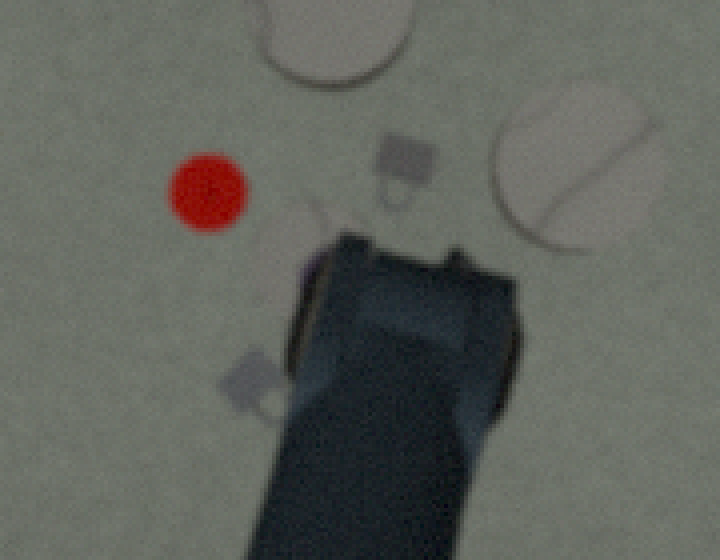

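>>> play_rows --motion "0.5 0 -0.09 0 0 0 -1;0.5 0 0 0 0 0 -1;0.5 0 0 0 0 0 -1;0.5 0 0 0 0 0 -1;0.4 0 0 0 0 0 -1;0.3 0 0 0 0 0 -1;0 0 0 0 0 0 -1;0 0 0 0 0 0 -1;0 0 0 0 0 0 -1"

```text
time_s: 5.9
position: [0.4407, -0.0347, 0.053]
ee_rot: [0.652, 0.274, 0.652, -0.274]
contact_force: [-0.4, -0.4, 0.3]
grip_width: 0.0
```

```bash
python3 - <<'E'
from wm import *
info([.442,-.036,.053],[.0142,.0142])
P,im,f=wm("w4"); im=read_camera("scene"); cv2.imwrite("pics/s4.png",cv2.resize(im[140:240,250:380,::-1],(780,600),interpolation=cv2.INTER_CUBIC))
m=((f[...,2]-f[...,1])>25).astype(np.uint8); k,st,c=comp(m,(280,120)); print("lid",st,c,cast("wrist",c,.1,P))
E
```

```text
t 5.9 p [ 0.4407 -0.0347  0.053 ] F [-0.43 -0.42  0.28] grip 0.0
axes x,y,z [[0.001, 0.0, -1.0], [0.714, 0.7, 0.001], [0.7, -0.714, 0.001]]
turn units [-0.097  0.006 -0.008]
shift after turn (units) [-0.   -0.    0.07]
shift units now [-0.    -0.001  0.073]
lid [  222   138   119   115 10199] [280.89744093 195.20315717] [4.76710032e-01 3.20640091e-04 1.00000000e-01]
```

View pics/w4.png

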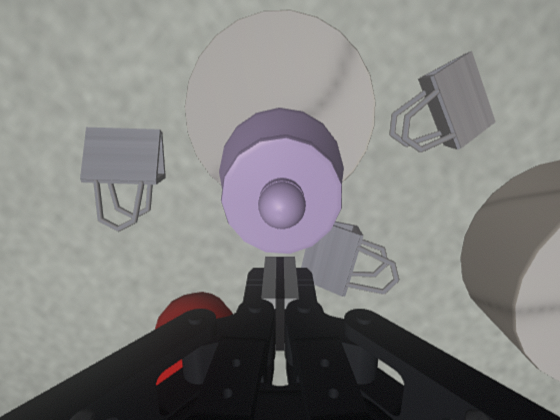

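View pics/s4.png

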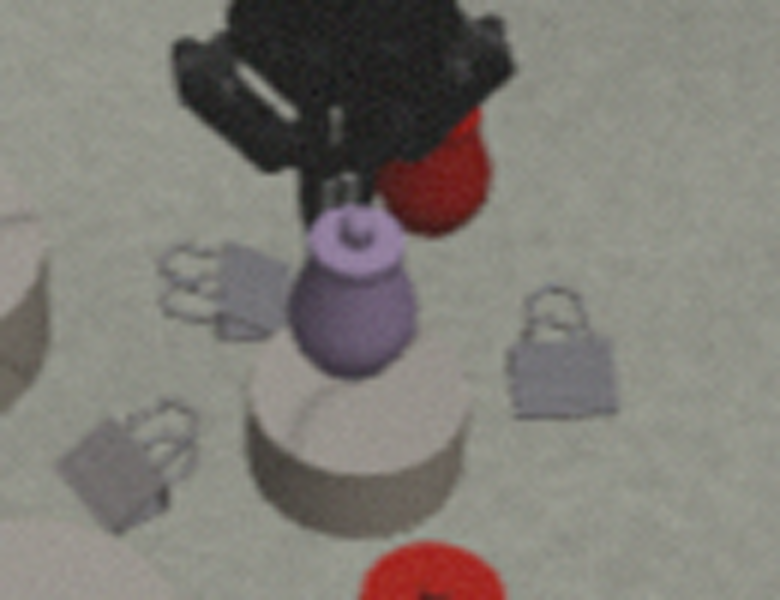

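```bash
cat >> wm.py <<'E'
def stand(f,P,vmax,near):
    m=((f[...,0]-f[...,1])>1).astype(np.uint8); m=cv2.morphologyEx(m,cv2.MORPH_OPEN,np.ones((5,5)));k,st,c=comp(m,near)
    cnt=max(cv2.findContours(k.astype(np.uint8),cv2.RETR_EXTERNAL,cv2.CHAIN_APPROX_NONE)[0],key=len)[:,0]
    Q=np.array([cast("wrist",p,.04,P)[:2] for p in cnt if 3<p[1]<vmax])
    r=least_squares(lambda p:np.hypot(*(Q-p[:2]).T)-p[2],[.49,.0145,.042],loss="soft_l1",f_scale=.001)
    r2=least_squares(lambda p:np.hypot(*(Q-p[:2]).T)-.042,[.49,.0145],loss="soft_l1",f_scale=.001)
    print("stand",st,r.x.round(4),r2.x.round(4))
E
python3 - <<'E'
from wm import *
P,im,f=wm("w5"); info()
stand(f,P,150,(280,90))
m=((f[...,2]-f[...,1])>25).astype(np.uint8); k,st,c=comp(m,(280,190)); print("lid",st,c,cast("wrist",c,.1,P))
k,st,c=comp(((f[...,2]-f[...,1])>8).astype(np.uint8),(280,180)); print("pot",st, "belly edges",[cast("wrist",(u,165),.06,P)[:2].round(4) for u in (st[0],st[0]+st[2]-1)])
E
```

```text
t 6.05 p [ 0.4407 -0.0346  0.053 ] F [-0.17  1.09 -0.07] grip 0.001
axes x,y,z [[0.001, 0.0, -1.0], [0.714, 0.7, 0.001], [0.7, -0.714, 0.001]]
stand [  186    11   189   243 34157] [0.49   0.0137 0.0408] [0.489  0.0128]
lid [  222   138   119   115 10145] [281.08427797 195.3959586 ] [4.76705762e-01 3.23184165e-04 1.00000000e-01]
pot [  219   108   124   146 14596] belly edges [array([0.4604, 0.0187]), array([ 0.4946, -0.0162])]
```

>>> play_rows --motion "0 0.1 0 0 0 0 -1;0 0.1 0 0 0 0 -1;0 0.1 0 0 0 0 -1;0 0.1 0 0 0 0 -1;0 0.04 0 0 0 0 -1;0 0.04 0 0 0 0 -1;0 0.04 0 0 0 0 -1;0 0.04 0 0 0 0 -1;0 0.04 0 0 0 0 -1;0 0.04 0 0 0 0 -1;0 0.04 0 0 0 0 -1;0 0.04 0 0 0 0 -1"

```text
time_s: 7.05
position: [0.4529, -0.0221, 0.0525]
ee_rot: [0.652, 0.274, 0.652, -0.274]
contact_force: [-0.4, -1.3, 0.7]
grip_width: 0.001
```

```bash
cat > q.py <<'E'
import sys
from wm import *
P,im,f=wm(sys.argv[1]); info()
m=((f[...,2]-f[...,1])>25).astype(np.uint8); k,st,c=comp(m,(280,190)); X=cast("wrist",c,.1,P); print("lid",st,c,X)
s=np.array([.490,.0137]); M=pose()[2].as_matrix(); e=np.array([*(s-X[:2]),0]); print("remaining y,z tool mm",(M.T@e)[1:]*1e3)
stand(f,P,150,(280,90))
E
python3 q.py w6
```

```text
t 7.1 p [ 0.4532 -0.0219  0.0525] F [-1.31  0.09 -0.46] grip 0.001
axes x,y,z [[-0.0, 0.0, -1.0], [0.714, 0.7, -0.0], [0.7, -0.714, -0.0]]
lid [ 226  189  114  107 8750] [282.49862857 242.43771429] [0.47894182 0.00242835 0.1       ]
remaining y,z tool mm [15.78728268 -0.30822924]
stand [  190    57   183   254 32941] [0.4903 0.0141 0.0408] [0.4892 0.013 ]
```

View pics/w6.png

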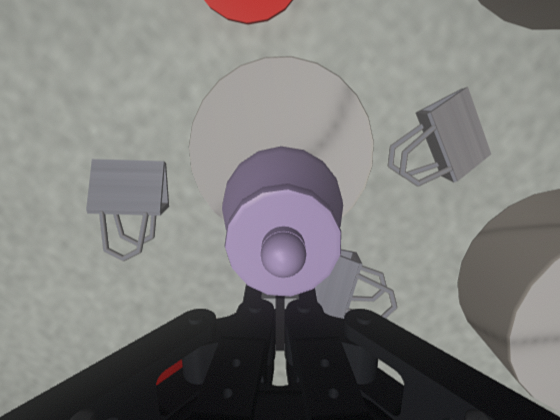

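>>> play_rows --motion "0 0.04 0 0 0 0 -1;0 0.04 0 0 0 0 -1;0 0.04 0 0 0 0 -1;0 0.04 0 0 0 0 -1;0 0.04 0 0 0 0 -1;0 0.04 0 0 0 0 -1;0 0.04 0 0 0 0 -1;0 0 0 0 0 0 -1"

```text
time_s: 7.77
position: [0.4583, -0.0169, 0.0525]
ee_rot: [0.652, 0.274, 0.652, -0.274]
contact_force: [-0.2, -0.6, -0.7]
grip_width: -0.001
```

```bash
python3 q.py w7
```

```text
t 7.82 p [ 0.4583 -0.0169  0.0525] F [-0.7  -0.73 -0.59] grip -0.0
axes x,y,z [[0.0, 0.0, -1.0], [0.714, 0.7, 0.0], [0.7, -0.714, 0.0]]
lid [ 226  189  114  106 8743] [282.65824088 242.09470433] [0.4844022  0.00767321 0.1       ]
remaining y,z tool mm [ 8.21643633 -0.38422175]
stand [ 192    0  111   43 3507] [-259.661  -251.3402  361.8002] [0.4933 0.0357]
```

View pics/w7.png

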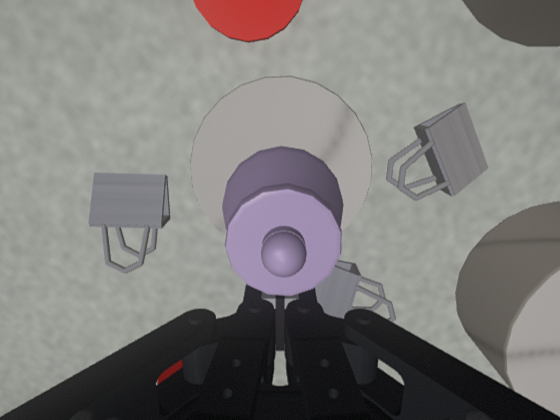

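>>> play_rows --motion "0 0.04 0 0 0 0 -1;0 0.04 0 0 0 0 -1;0 0.04 0 0 0 0 -1;0 0.04 0 0 0 0 -1;0 0.04 0 0 0 0 -1;0 0.04 0 0 0 0 -1;0 0.04 0 0 0 0 -1;0 0 0 0 0 0 -1;0 0 0 0 0 0 -1"

```text
time_s: 8.57
position: [0.4633, -0.0121, 0.0525]
ee_rot: [0.652, 0.274, 0.652, -0.274]
contact_force: [0.3, -0.8, -0.3]
grip_width: -0.002
```

```bash
sed -i 's/stand(f,P,150,(280,90))/stand(f,P,210,(280,120))/' q.py; python3 q.py w8; python3 - <<'E'
from h import *
im=read_camera("scene"); cv2.imwrite("pics/s8.png",cv2.resize(im[140:240,250:380,::-1],(780,600),interpolation=cv2.INTER_CUBIC))
E
```

```text
t 8.62 p [ 0.4633 -0.012   0.0526] F [-0.54  0.58 -0.3 ] grip -0.0
axes x,y,z [[0.0, 0.0, -1.0], [0.714, 0.7, 0.0], [0.7, -0.714, 0.0]]
lid [ 226  189  115  106 8743] [282.89076976 241.92130848] [0.48944217 0.01249226 0.1       ]
remaining y,z tool mm [ 1.24382806 -0.47190374]
stand [  192    94   178   217 27621] [0.4903 0.0141 0.0408] [0.4893 0.0131]
```

View pics/s8.png

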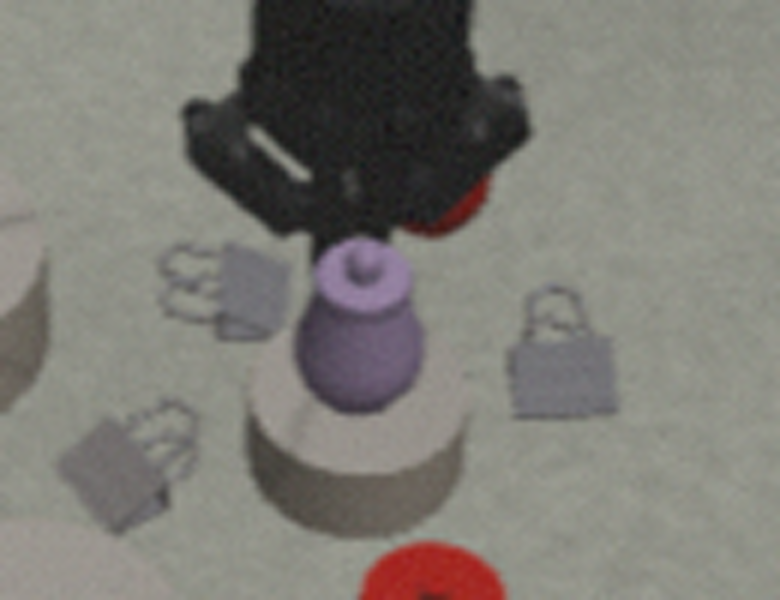

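>>> play_rows --motion "0 0.03 0 0 0 0 -1;0 0.03 0 0 0 0 -1;0 0 0 0 0 0 -1;0 -0.04 0 0 0 0 -1;0 -0.1 0 0 0 0 -1;0 -0.2 0 0 0 0 -1;0 -0.3 0 0 0 0 -1;0 -0.4 0 0 0 0 -1;0 -0.2 0 0 0 0 -1;0 0 0 0 0 0 -1"

```text
time_s: 9.5
position: [0.4405, -0.0341, 0.0525]
ee_rot: [0.651, 0.275, 0.652, -0.275]
contact_force: [0.1, 0.1, -0.3]
grip_width: 0.002
```

>>> play_rows --motion "-0.3 0 0 0 0 0 -1;-0.5 0 0 0 0 0 -1;-0.8 0 0 0 0 0 -1;-0.8 0 0 0 0 0 -1;-0.8 0 0 0 0 0 -1;-0.8 0 0 0 0 0 -1;0 0 0 0 0 0 -1;0 0 0 0 0 0 -1;0 0 0 0 0 0 -1;0 0 0 0 0 0 -1;0 0 0 0 0 0 -1"

```text
time_s: 10.42
position: [0.4414, -0.0328, 0.1517]
ee_rot: [0.651, 0.273, 0.652, -0.274]
contact_force: [-0.0, -0.2, -0.1]
grip_width: -0.002
```

```bash
sed -i 's/(280,190)/(285,130)/;s/stand(f,P,210,(280,120))/stand(f,P,130,(285,100))/' q.py; python3 q.py w9; python3 - <<'E'
from h import *
im=read_camera("scene"); cv2.imwrite("pics/s9.png",im[:,:,::-1]); im=im[140:240,250:380,::-1]
a=cv2.resize(im,(400,308)); b=cv2.resize(cv2.imread("pics/scene0.png")[140:240,250:380],(400,308)); w=cv2.resize(cv2.imread("pics/w9.png"),(400,300)); w=np.vstack([w,np.zeros((8,400,3),np.uint8)])
cv2.imwrite("pics/c9.png",np.vstack([np.hstack([b,a])[:300],np.hstack([w,w])[:300]]))
E
```

```text
t 10.47 p [ 0.4415 -0.0329  0.1518] F [0.   0.1  0.13] grip -0.002
axes x,y,z [[-0.002, -0.001, -1.0], [0.714, 0.7, -0.002], [0.7, -0.714, -0.001]]
lid [ 251   84   63   66 3066] [282.02641879 116.3196347 ] [0.48978573 0.01313578 0.1       ]
remaining y,z tool mm [ 0.54792913 -0.2530347 ]
stand [  224    47   116   121 11045] [0.4901 0.0139 0.0408] [0.489  0.0129]
```

View pics/c9.png

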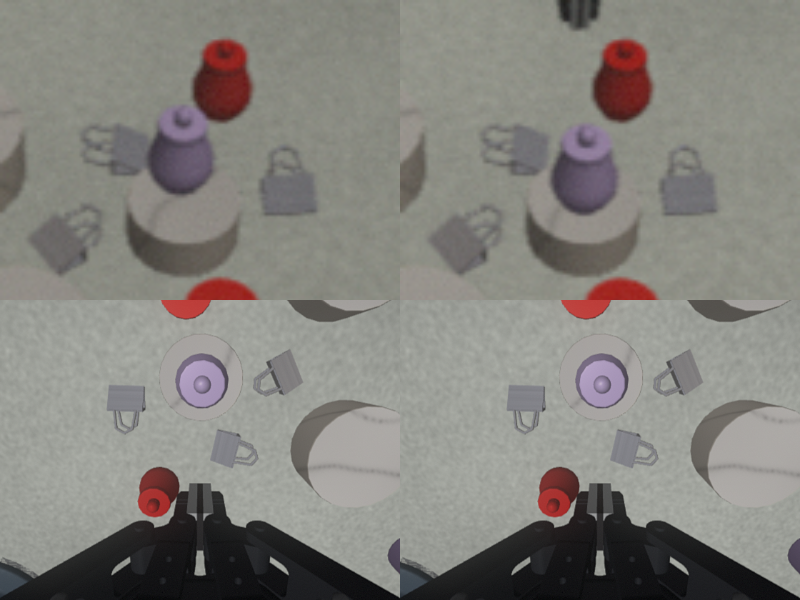

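```bash
python3 - <<'E'
from wm import *
P,im,f=wm("w10"); info()
stand(f,P,400,(285,110))
m=((f[...,2]-f[...,1])>25).astype(np.uint8); k,st,c=comp(m,(285,120))
(u,v),r=cv2.minEnclosingCircle(np.argwhere(k)[:,::-1].astype(np.float32)); print("lid circ",u,v,r,cast("wrist",(u,v),.098,P),"centroid",cast("wrist",c,.1,P))
k,st,c=comp(((f[...,2]-f[...,1])>8).astype(np.uint8),(285,120)); (u,v)=st[0]+st[2]/2-.5,0; print("pot",st)
E
```

```text
t 10.57 p [ 0.4417 -0.033   0.152 ] F [ 0.51  0.09 -0.89] grip 0.003
axes x,y,z [[-0.001, -0.0, -1.0], [0.714, 0.7, -0.001], [0.7, -0.714, -0.001]]
stand [  223    48   116   121 11023] [0.49   0.0138 0.0409] [0.4899 0.0137]
lid circ 282.28106689453125 116.56490325927734 32.77667236328125 [0.48993734 0.01273108 0.098     ] centroid [0.48980941 0.01310303 0.1       ]
pot [ 245   75   74   76 4369]
```

```bash
python3 -c "
from rig import *
print(close_job(), state()['time_s'])"
```

```text
the job is handed in; nothing more can be done
the job is handed in; nothing more can be done
```

The purple pot is standing upright at the middle of the 84 mm stand, and the job is handed in at about 10.6 s of the 48 s allowed.

**What I did:** I shut the fingers and came down behind the pot with the fingertips at about 53 mm. That is low on its belly, with the gripper's body about 13 mm above its knob by the given sizes. I pushed it about 19 mm in slow steps of about 1 mm per row. Force readings stayed around 1 N throughout, about the level of the sensor's noise. I then backed off and lifted clear; the fingers never pinched or lifted the pot.

**Last checks:**
- **Centring:** in the wrist picture the pot's lid is at about (0.490, 0.013) and the stand's centre at (0.490, 0.0138), so it is about 1 mm off.
- **Everything else:** the stand measured the same in the wrist views before and after the push. In the before-and-after pictures, the clips and the red look-alike of the pot, and what shows of the stopper, look unmoved. I did not check the brush and drum again.

**Disagreements:**
- **Stand position:** early estimates of the stand's centre differed by up to about 6 mm. The widest came from a wrist picture taken while the arm was still settling. The first top view gave (0.4916, 0.0145), about 2 mm from the final value, and I did not repeat that view afterwards.
- **Stand size:** the fitted stand radius came out about 1 mm small, at 40.9 mm against 42.

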